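Turn the drying coaster over with the spatula

TASK

The blue coaster drying on its wooden board is dry on top: pick up the spatula, slip its blade under the coaster's overhanging edge and roll the blade well over with a turn of the wrist, so that the coaster tips over and lies flat, cork side up, on the empty half of the same board. Then lay the spatula down on the desk. Keep the gripper off the blue coaster, keep it low without tossing it, and leave the other coaster alone.

Things in the scene. Friction and masses are not known exactly. Their poses are not given: they have to be found in the camera images.
- spatula_grip (a point): Grip point, mid-handle of the spatula; 45 mm above the desk as it stands level on blade and foot. x to the blade tip, y left, z up. 110 g. Wooden handle 16 wide, 22 high, from x -80 to +40 mm. Black flat blade: x +65 to +145 mm, 50 wide, 3 thick, top face at z -42, underside at z -45. Foot 16 mm thick at x -70, down to z -45. Centre of mass near the grip point.
- coaster_center (a point): Centre of the loose square coaster, blue on top, cork below: 84 x 84 x 8 mm, about 80 g. z out of the blue face (up at start), edges along the board's. It lies on the board's +x half and overhangs that end by 25 to 32 mm, 18 mm above the desk. Its lower edge at the board's middle grips well enough to pivot on.
- board: Fixed dark wooden board under the blue coaster, 100 mm wide (y), top 18 mm above the desk. Origin on the desk below the pale line parting its halves; +x to the robot's right (-y) within 11 degrees. Deck from x -100 to +60 mm (open end); behind x -100 a pale lip 8 mm above the deck. The empty half, where the coaster shall lie, is on the -x side: centre about x -45, y 0.
- done_center (a point): Centre of the other coaster, cork up and white below, same size, on the -x half of an identical board: already turned, leave it alone.
Things that resemble listed ones, but are neither listed nor needed, are in the scene too. Leave any pink or purple look-alike of the part that bears spatula_grip alone.

How it is judged:
On the way:
1. the blue coaster is tipped up past 30 degrees by the spatula, itself rolled past 20 degrees (angle between coaster_center's own z axis and vertical above 0.52 rad and angle between spatula_grip's own z axis and vertical above 0.35 rad and contact force between spatula and coaster above 0.02 N), for 0.1 s.
At the end, for the whole second after the job is handed in: The blue coaster rests cork side up, flat within 10 degrees, on the empty half of its own board, its centre 25 to 70 mm from the pale line and within 30 mm of the board's long axis; the spatula lies at rest on the desk, its grip point below 65 mm, clear of the coaster (angle between coaster_center's own z axis and vertical above 2.96 rad and x of coaster_center in the frame of board between -0.07 and -0.025 m and y of coaster_center in the frame of board between -0.03 and 0.03 m and linear speed of each of coaster, spatula below 0.02 m/s and height (world z) of spatula_grip below 0.065 m and contact force between spatula and coaster below 0.05 N); the robot touches nothing.
It fails at once if the gripper or arm touches the blue coaster (contact force between any of the fingers, the arm and coaster above 0.5 N).
It fails at once if the blue coaster is tossed or lifted high (its centre more than 130 mm above the desk) (height (world z) of coaster_center above 0.13 m).
It fails at once if the other coaster is moved by more than 15 mm (distance of done_center from where it was at the start of the episode above 0.015 m).
It also fails if it takes over 58 s, if anything falls off the work surface, if the arm or the gripper's body presses on something with over 40 N, if the wrist force passes 120 N, or if a joint passes its speed limit or range.

ROBOT

A 7-joint arm with a two-finger parallel gripper is mounted at the origin on the work surface. World frame = base frame: x ahead of the robot, y to its left, z up, the work surface at z = 0. Lengths are in m, angles in rad, forces in N, time in s.
With the tool pointing down it reaches from about 0.4 to 0.85 m from the base axis. Payload 10.4 kg.
Tool frame: the origin (TCP) lies midway between the tips of the shut fingers; the grasp point (between the pads) lies 19 mm behind it; z points along the fingers, y is the line along which they close (so a half turn about z gives the same grasp; the last joint's range is limited). The gripper opens to 87 mm and grips with 3 to 60 N. Pads are 19 mm wide; open, the fingers measure 117 mm over their backs; the gripper's body (75 mm by 190 mm) begins 51 mm behind the grasp point.
Start: joints at [-1.235, 0.332, -0.065, 1.46, 0.022, 1.35, -0.088], TCP at [0.219, 0.585, 0.223] pointing down, gripper open.
Joint ranges: [-2.6, 2.6], [-0.5, 2.12], [-1.47, 1.34], [0.16, 2.42], [-1.27, 4.41], [0.06, 2.06], [-2.6, 2.6]. Speed limits (rad/s): [2.22, 2.22, 2.79, 2.79, 3.14, 3.14, 3.14].

INTERFACE

Orientations are given as a unit quaternion [x, y, z, w].
In Python, from bench import r gives the robot as it stands.
- The arm moves only by the tool arm_command, never from a script. Its argument "moves" is one flat list of numbers, 4 for each row, row after row: the shift along the tool's x, y, z in cm, then the turn about the tool's z in degrees. A call has 1 to 12 rows; each row shifts and turns the commanded pose from where the row before left it, along the tool's axes as they then stand; what a row does not reach is not made up. A row lasts 1/12 s, in which the tool goes at most 41.7 mm and 7.16 degrees, less where a joint would pass 70% of its speed; a pose out of reach is approached as far as the arm can. A call with a gripper value outside its range is refused whole. "fingers" is the opening in per cent of the stroke, from 0 (shut) to 100 (fully open), set as the call begins (left out, the last holds). The fingers move at their own pace and stop on an object; "squeeze" is the grip in N (left out, the last holds). Time passes only in rows, so rows that do not move let the fingers close. It gives the time, the measured TCP pose, the force, the opening and the grip force at its end, in the units of the state.
- r.read_state(): the state, without advancing time (a new reading comes with each control period).
- r.camera(name): name is "scene" or "top" or "wrist"; returns the picture (384x512x3 uint8, red, green, blue); there is no depth.
- r.camera_info(name): a dict with "fx", "fy", "cx", "cy" (pixels), "origin" and "attitude" of the camera in the world. Camera axes: x right, y up, looking along -z (the intrinsics and any distortion apply to the point x, -y, -z); pixel columns grow to the right and rows downward; lengths in m; the calibration is good to about 2 mm. A picture is of the moment at which its call begins: read the wrist's pose just before it. camera_info takes no time and is no camera call; for the wrist camera it gives the pose at the moment of the call.
- r.close_job(): hands the job in; it is judged then, once.
The state is a dict: "time": time; "joint_positions": joint angles; "joint_vel": joint speeds; "joint_torque": joint torques, N m; "ee_pos": TCP position; "eef_rot": TCP orientation; "ft_force": force on the tool from outside, world axes, zero at the start; "torque": the same for the moment, N m; "width": finger opening in m; "grip_force": force on a finger pad.
Only numpy, scipy, OpenCV 4.12 (cv2) and the standard library are available. Lean on these libraries where they do the work, as an engineer would, in place of code of your own. Each camera call takes 0.05 s, during which the arm holds its last target. There are 200 camera calls.

## Working session

There is one attempt and no reset: what is moved stays moved. The work goes in short steps, Python scripts to look and compute and a tool call to move; the robot and the scene stay as the last step left them, time stands still between calls to the robot, and variables do not carry over. Pictures are saved under pics/ and viewed, at most 10 in all, crops included, and the job is handed in when it is done.

Besides the shell and the picture viewer there is one more tool, called after ">>>" as name(argument=value, ...) on one line, values as JSON. arm_command: Moves the arm, as the interface text tells. Its arguments: {"type":"object","properties":{"moves":{"type":"array"},"fingers":{"type":"number"},"squeeze":{"type":"number"}},"required":["moves"]}

```bash
ls; mkdir -p pics; python3 - <<'E'
from bench import r
import cv2
for n in("top","scene"):
    cv2.imwrite(f"pics/{n}0.png",r.camera(n)[:,:,::-1]); i=r.camera_info(n); print(n,i)
s=r.read_state(); print(s["time"],s["ee_pos"],s["eef_rot"])
E
```

```text
pics
top {'fx': 373.5448526649758, 'fy': 373.5448526649758, 'cx': 249.20668001860028, 'cy': 184.15551847401628, 'origin': array([ 0.32622507, -0.02174705,  1.15858439]), 'attitude': array([ 0.03975618, -0.05149561, -0.69655566,  0.71454731])}
scene {'fx': 465.40069072681666, 'fy': 465.40069072681666, 'cx': 251.51929293446221, 'cy': 192.43019275202454, 'origin': array([0.86223654, 0.65314023, 0.94911379]), 'attitude': array([0.08790752, 0.34726104, 0.89966356, 0.24957466])}
0.1 [0.21936963 0.58487888 0.22185179] [ 1.78429527e-01  9.83952506e-01 -6.04282477e-04 -7.34953053e-05]
```

View pics/top0.png

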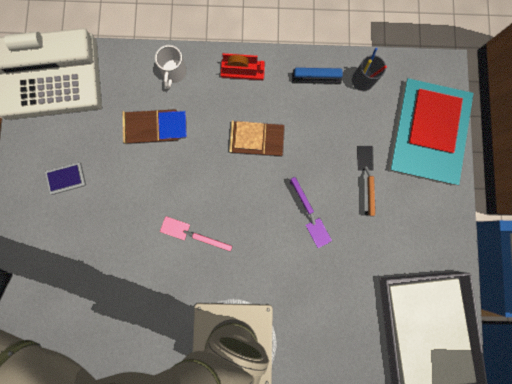

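View pics/scene0.png

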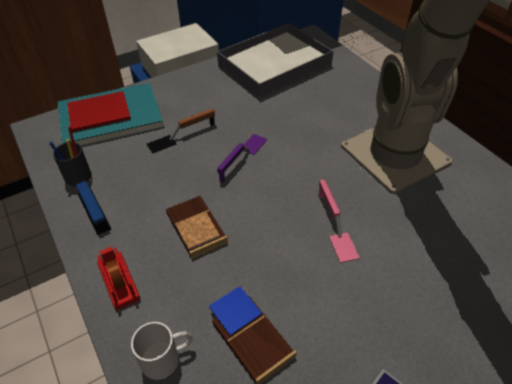

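Top view: the board with the blue coaster is at (155,126), with the blue at (172,125) on the right (+x) end. The finished cork coaster is on the board at (257,138).

There are three spatula-like things: pink (195,233), purple (310,210), and wooden handle with black blade (handle 372,195, blade 365,157). Only the last fits the description.

I'll measure all of these and enlarge a crop of the spatula.

```bash
cat > h.py <<'E'
import numpy as np,cv2
from scipy.spatial.transform import Rotation as R
from bench import r
def cast(info,uv,z):
    uv=np.atleast_2d(uv).astype(float)
    d=np.c_[(uv[:,0]-info["cx"])/info["fx"],-(uv[:,1]-info["cy"])/info["fy"],-np.ones(len(uv))]
    d=R.from_quat(info["attitude"]).apply(d); o=info["origin"]
    return (o+d*((z-o[2])/d[:,2])[:,None])[:,:2]
def blob(mask,near=None,amin=15):
    n,l,st,c=cv2.connectedComponentsWithStats(mask.astype(np.uint8))
    k=[i for i in range(1,n) if st[i,4]>=amin]
    i=min(k,key=lambda i:np.hypot(*(c[i]-near))) if near is not None else max(k,key=lambda i:st[i,4])
    v,u=np.nonzero(l==i); return np.c_[u,v]
def rect(P): # min-area rect of metric points -> centre,size,angle(deg of long side)
    c,s,a=cv2.minAreaRect((P*1000).astype(np.float32)); 
    if s[0]<s[1]: s=s[::-1];a+=90
    return np.round(c,1),np.round(s,1),round((a+90)%180-90,1)
E
cat > m.py <<'E'
from h import *
for n,near in (("top",dict(b=(172,125),w=(372,195),k=(365,157),d=(153,126))),("scene",dict(b=(236,311),w=(197,118),k=(161,143),d=(250,335)))):
    im=cv2.imread(f"pics/{n}0.png"); I=r.camera_info(n); H=cv2.cvtColor(im,cv2.COLOR_BGR2HSV).astype(int); h,s,v=H[...,0],H[...,1],H[...,2]
    blue=(h>110)&(h<130)&(s>150)&(v>90)
    wood=(h>5)&(h<18)&(s>120)&(v>40)
    black=(v<55)&(s<60)
    for nm,m,z,q in(("blue",blue,.026,"b"),("handle",wood,.050,"w"),("blade",black,.003,"k"),("board+blue",blue|wood&(v<140),.02,"d")):
        P=cast(I,blob(m,np.array(near[q])),z); print(n,nm,rect(P),len(P),"mean",np.round(P.mean(0)*1000,1))
im=cv2.imread("pics/top0.png")
a=cv2.resize(im[135:225,335:405],None,fx=5,fy=5,interpolation=2); b=cv2.resize(im[95:160,110:200],None,fx=4,fy=4,interpolation=2)
c=np.zeros((450,720,3),np.uint8); c[:450,:350]=a; c[:260,360:720]=b; cv2.imwrite("pics/crop.png",c)
E
python3 m.py
```

```text
top blue (array([654.2, 205.8]), array([83. , 81.8]), 5.0) 677 mean [654.  205.8]
top handle (array([ 446.3, -404.5]), array([117.7,  18.1]), -1.0) 224 mean [ 445.  -404.7]
top blade (array([ 845.8, -411.2]), array([111.3,  72.3]), -38.3) 352 mean [ 834.4 -398. ]
top board+blue (array([650.7, 259.7]), array([188.2,  97.5]), -84.9) 1650 mean [649.6 263.3]
scene blue (array([656.4, 207. ]), array([82.8, 82.7]), -84.7) 1317 mean [656.9 207.9]
scene handle (array([ 447.7, -400.4]), array([119.7,  31.5]), 0.4) 248 mean [ 448.8 -400.6]
scene blade (array([ 495.7, -402.3]), array([233.2,  52. ]), 1.2) 480 mean [ 523.7 -397.3]
scene board+blue (array([656. , 263.2]), array([201.1,  99.5]), -84.9) 3842 mean [654.9 269.1]
```

View pics/crop.png

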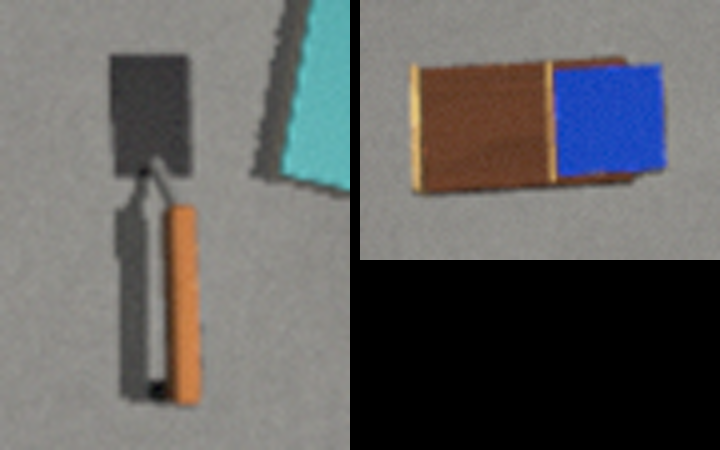

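The enlarged crop shows the orange wooden handle (crop 184,305) with its black blade (150,115), which confirms it as the spatula. In the second inset, the blue coaster overhangs the board's right end at (665,115).

Moving now.

>>> arm_command(moves=[-3, -2.1, 0, 0, -3, -2.1, 0, 0, -3, -2.1, 0, 0, -3, -2.1, 0, 0, -3, -2.1, 0, 0, -3, -2.1, 0, 0, -3, -2.1, 0, 0, -3, -2.1, 0, 0, -3, -2.1, 0, 0, -3, -2.1, 0, 0, -3, -2.1, 0, 0, -3, -2.1, 0, 0], fingers=100)

```text
time: 1.1
ee_pos: [0.4686, 0.2211, 0.2224]
eef_rot: [0.178, 0.984, 0.0, -0.0]
ft_force: [0.0, 1.0, 0.3]
width: 0.0871
grip_force: 0.0
```

>>> arm_command(moves=[-3, -2.1, 0, 0, -3, -2.1, 0, 0, -3, -2.1, 0, 0, -3, -2.1, 0, 0, -0.3, -3.9, 0, 0, -0.3, -3.9, 0, 0, -0.3, -3.9, 0, 0, -0.3, -3.9, 0, 0, -0.3, -3.9, 0, 0, -0.3, -3.9, 0, 0, -0.3, -3.9, 0, 0, -0.3, -3.9, 0, 0])

```text
time: 2.1
ee_pos: [0.4627, -0.2001, 0.2225]
eef_rot: [0.178, 0.984, 0.0, 0.0]
ft_force: [0.6, 0.4, 1.0]
width: 0.087
grip_force: 0.0
```

>>> arm_command(moves=[0, 0, 0, 7.1, 0, 0, 0, 7.1, 0, 0, 0, 7.1, 0, 0, 0, 7.1, 0, 0, 0, 7.1, 0, 0, 0, 7.1, 0, 0, 0, 7.1, 0, 0, 0, 7.1, 0, 0, 0, 7.1, 0, 0, 0, 7.1, 0, 0, 0, 7.1, 0, 0, 0, 7.1])

```text
time: 3.1
ee_pos: [0.4636, -0.1984, 0.2222]
eef_rot: [0.799, 0.601, -0.0, -0.0]
ft_force: [-0.3, -0.2, 0.6]
width: 0.0871
grip_force: 0.0
```

>>> arm_command(moves=[0, 0, 0, 7.1, 0, 0, 0, 7.1, 0, 0, 0, 7.1, 0, 0, 0, 7.1, 0, 0, 0, 7.1, 0, 0, 0, 7.1, 0, 0, 0, 7.1, 0, 0, 0, 7.1, 0, 0, 0, 7.1, 0, 0, 0, 7.1, 0, 0, 0, 3.2])

```text
time: 4.02
ee_pos: [0.4636, -0.1984, 0.2222]
eef_rot: [1.0, -0.003, -0.0, -0.0]
ft_force: [-0.6, 0.5, 0.3]
width: 0.0867
grip_force: 0.0
```

```bash
cat >> h.py <<'E'
def delta(x,y,z,yaw_y=None): # shift in tool axes (cm) and turn (deg) to world target; yaw_y = wanted azimuth of tool y
    s=r.read_state(); Q=R.from_quat(s["eef_rot"]); d=Q.inv().apply(np.array([x,y,z])-s["ee_pos"])*100
    a=Q.as_matrix()[:,1]; az=np.degrees(np.arctan2(a[1],a[0])); t=0 if yaw_y is None else -((yaw_y-az+180)%360-180)
    print("t",round(s["time"],2),"tcp",np.round(s["ee_pos"],4),"y-az",round(az,2),"tilt",round(np.degrees(Q.magnitude()),1),"shift cm",np.round(d,2),"turn",round(t,2),"F",np.round(s["ft_force"],1),"w",round(s["width"],4),"g",round(s["grip_force"],1))
E
python3 - <<'E'
from h import *
I=r.camera_info("top")
print(cast(I,[(365,158)],.003),cast(I,[(371.8,196)],.056))
delta(.41,-.402,.222,-90)
E
```

```text
[[ 0.5698227  -0.40372797]] [[ 0.44379193 -0.40478569]]
t 4.02 tcp [ 0.4636 -0.1984  0.2222] y-az -90.37 tilt 180.0 shift cm [-5.230e+00  2.039e+01  2.000e-02] turn -0.37 F [-0.6  0.5  0.3] w 0.0867 g 0.0
```

>>> arm_command(moves=[-0.9, 3.4, 0, 0, -0.9, 3.4, 0, 0, -0.9, 3.4, 0, 0, -0.9, 3.4, 0, 0, -0.9, 3.4, 0, 0, -0.9, 3.5, 0, 0.4, 0, 0, 0, 0])

```text
time: 4.6
ee_pos: [0.4056, -0.41, 0.2224]
eef_rot: [1.0, -0.007, -0.001, 0.002]
ft_force: [-0.1, -0.4, -0.5]
width: 0.0874
grip_force: 0.0
```

```bash
python3 - <<'E'
from h import *
I=r.camera_info("wrist"); im=r.camera("wrist")[:,:,::-1]; cv2.imwrite("pics/w1.png",im); print(I)
H=cv2.cvtColor(im,cv2.COLOR_BGR2HSV).astype(int)
P=blob((H[...,0]>5)&(H[...,0]<18)&(H[...,1]>120)&(H[...,2]>40)); print(P.mean(0),P.min(0),P.max(0))
print(rect(cast(I,P,.056)))
delta(.4085,-.404,.1,-90)
E
```

```text
{'fx': 329.6345304843684, 'fy': 329.6345304843684, 'cx': 254.6318125643985, 'cy': 195.338062565453, 'origin': array([ 0.48168143, -0.41037445,  0.38369216]), 'attitude': array([ 0.0999191 , -0.09869724,  0.70553418, -0.69461972])}
[247.71997846 132.2547119 ] [238  73] [256 194]
(array([ 447. , -404.5]), array([117.6,  15.3]), 0.8)
t 4.65 tcp [ 0.4072 -0.4072  0.2221] y-az -90.74 tilt 179.9 shift cm [ 0.16 -0.34 12.21] turn -0.74 F [ 0.1  0.3 -0. ] w 0.0871 g 0.0
```

View pics/w1.png

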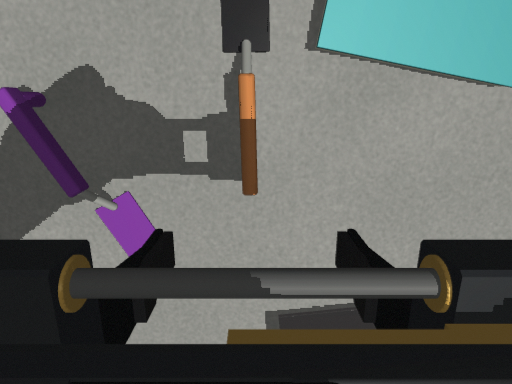

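The handle runs from (247,75) to (250,194), roughly centred between the fingers. The purple look-alike at (130,225) is lower and to the side, so I can descend.

>>> arm_command(moves=[0.3, -0.2, 3.5, -1.5, 0, 0, 3.5, 0, 0, 0, 3.5, 0, 0, 0, 3.5, 0, 0, 0, 3, 0, 0, 0, 1.6, 0, 0, 0, 1, 0, 0, 0, 0, 0])

```text
time: 5.32
ee_pos: [0.4124, -0.4, 0.0246]
eef_rot: [1.0, 0.01, -0.001, -0.001]
ft_force: [-0.5, 0.1, -0.1]
width: 0.0872
grip_force: 0.0
```

>>> arm_command(moves=[0, 0, 0, 0, 0, 0, 0, 0, 0, 0, 0, 0, 0, 0, 0, 0, 0, 0, 0, 0, 0, 0, 0, 0, 0, 0, 0, 0, 0, 0, 0, 0], fingers=0, squeeze=3)

```text
time: 5.98
ee_pos: [0.413, -0.4016, 0.0266]
eef_rot: [1.0, 0.01, 0.0, 0.0]
ft_force: [-0.1, -0.9, -0.9]
width: 0.0414
grip_force: 0.0
```

>>> arm_command(moves=[0, 0.3, 0, 0, 0, 0, 0, 0, 0, 0, 0, 0, 0, 0, 0, 0, 0, 0, 0, 0, 0, 0, 0, 0, 0, 0, 0, 0, 0, 0, 0, 0])

```text
time: 6.65
ee_pos: [0.413, -0.4045, 0.0265]
eef_rot: [1.0, 0.01, -0.0, -0.0]
ft_force: [0.4, -0.4, -0.6]
width: 0.0164
grip_force: 3.0
```

>>> arm_command(moves=[0, 0, -0.5, 0, 0, 0, -0.5, 0, 0, 0, -0.5, 0, 0, 0, -0.5, 0, 0, 0, -0.5, 0, 0, 0, -0.5, 0, 0, 0, -0.5, 0, 0, 0, -0.5, 0, 0, 0, -0.5, 0, 0, 0, 0, 0, 0, 0, 0, 0])

```text
time: 7.57
ee_pos: [0.4131, -0.4046, 0.0718]
eef_rot: [1.0, 0.01, 0.0, 0.0]
ft_force: [0.0, 0.0, -0.7]
width: 0.0159
grip_force: 3.0
```

```bash
python3 - <<'E'
from h import *
im=r.camera("scene")[:,:,::-1]; cv2.imwrite("pics/s2.png",cv2.resize(im[60:210,60:290],None,fx=3,fy=3)); delta(.41,-.405,.11)
I=r.camera_info("wrist"); cv2.imwrite("pics/w2.png",r.camera("wrist")[:,:,::-1])
E
```

```text
t 7.62 tcp [ 0.413  -0.4046  0.0715] y-az -88.86 tilt 180.0 shift cm [-0.3   0.04 -3.85] turn 0 F [-0.1 -0.  -0.7] w 0.0154 g 3.0
```

View pics/s2.png

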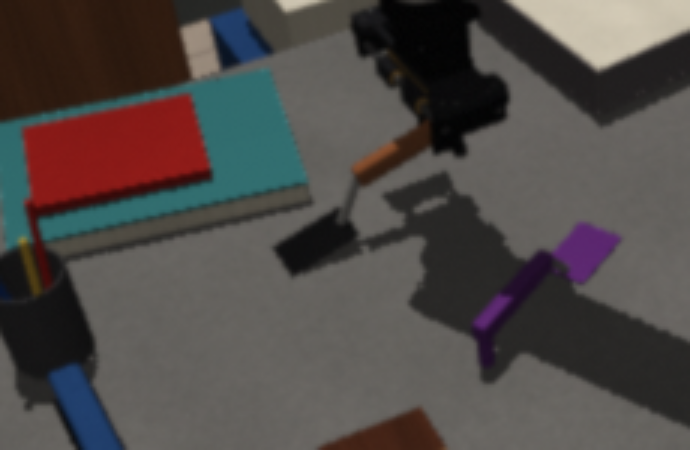

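The blade is still on the desk at crop (315,245), while the handle rises back to the gripper at (435,135). So the spatula is pitching within the light grip, as I wanted. I'll raise it further and then lock the grip.

>>> arm_command(moves=[0, 0, -0.5, 0, 0, 0, -0.5, 0, 0, 0, -0.5, 0, 0, 0, -0.5, 0, 0, 0, -0.5, 0, 0, 0, -0.5, 0, 0, 0, -0.5, 0, 0, 0, -0.5, 0, 0, 0, -0.5, 0, 0, 0, 0, 0, 0, 0, 0, 0])

```text
time: 8.58
ee_pos: [0.4131, -0.4047, 0.1168]
eef_rot: [1.0, 0.01, 0.0, 0.0]
ft_force: [0.3, 0.7, -0.2]
width: 0.0162
grip_force: 3.0
```

>>> arm_command(moves=[0, 0, 0, 0, 0, 0, 0, 0, 0, 0, 0, 0, 0, 0, 0, 0], squeeze=60)

```text
time: 8.92
ee_pos: [0.4128, -0.4047, 0.1164]
eef_rot: [1.0, 0.01, -0.0, -0.0]
ft_force: [-2.0, -0.3, 1.9]
width: 0.0158
grip_force: 60.0
```

>>> arm_command(moves=[0, 0, -1.5, 0, 0, 0, -1.5, 0, 0, 0, -1.5, 0, 0, 0, -1.5, 0, 0, 0, -1, 0, 0, 0, 0, 0])

```text
time: 9.42
ee_pos: [0.4138, -0.4051, 0.1882]
eef_rot: [1.0, 0.01, 0.001, 0.001]
ft_force: [0.4, -0.4, -1.6]
width: 0.0154
grip_force: 60.0
```

```bash
python3 - <<'E'
from h import *
im=r.camera("scene")[:,:,::-1]; a=cv2.resize(im[40:190,80:280],None,fx=2.5,fy=2.5); delta(.41,-.405,.11)
I=r.camera_info("wrist"); w=r.camera("wrist")[:,:,::-1]; np.save("w3.npy",np.r_[I["origin"],I["attitude"]]);cv2.imwrite("pics/w3raw.png",w)
c=np.zeros((600,512,3),np.uint8); c[:375,:500]=a; c[380:]=w[:220]; cv2.imwrite("pics/s3.png",c)
E
```

```text
t 9.47 tcp [ 0.4135 -0.4047  0.1869] y-az -88.84 tilt 180.0 shift cm [-0.36  0.02  7.69] turn 0 F [-0.5 -0.4 -1.3] w 0.0153 g 60.0
```

View pics/s3.png

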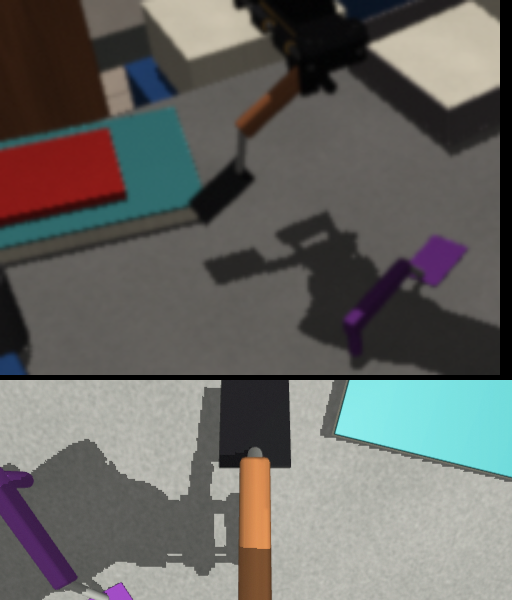

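```bash
python3 - <<'E'
from h import *
a=np.load("w3.npy"); I=r.camera_info("wrist"); s=r.read_state()
im=cv2.imread("pics/w3raw.png"); g=im.max(2)
for row in (80,60,40,20,5):
    u=np.nonzero((g[row,200:320]<60))[0]+200; w=u.max()-u.min()+1
    # depth by known width 50
    dp=I["fx"]*.05/w; p=np.array([(u.mean()-I["cx"])/I["fx"],-(row-I["cy"])/I["fy"],-1])*dp
    print(row,u.min(),u.max(),w,np.round(a[:3]+R.from_quat(a[3:]).apply(p),4))
for p in (27,29,31):
    c,q=np.cos(np.radians(p)),np.sin(np.radians(p)); g0=np.array([s["ee_pos"][0],s["ee_pos"][2]+.019])
    for X,Z in((.119,-.042),(.199,-.042),(.199,-.045)): print(p,X,np.round(g0+[X*c+Z*q,-X*q+Z*c],4))
E
```

```text
80 219 290 72 [ 0.5031 -0.4025  0.1064]
60 220 289 70 [ 0.5173 -0.4024  0.0955]
40 220 288 69 [ 0.5316 -0.4018  0.0879]
20 221 288 68 [ 0.5464 -0.4019  0.08  ]
5 222 288 67 [ 0.558  -0.402   0.0729]
27 0.119 [0.5001 0.1136]
27 0.199 [0.5714 0.0773]
27 0.199 [0.57   0.0746]
29 0.119 [0.4969 0.1106]
29 0.199 [0.5668 0.0718]
29 0.199 [0.5654 0.0692]
31 0.119 [0.4935 0.1077]
31 0.199 [0.5621 0.0665]
31 0.199 [0.5605 0.064 ]
```

Pitch measures about 29–31° and the blade is centred. The next moves are raise, turn to board −x, and go to the pre-insertion pose.

>>> arm_command(moves=[0, 0, -2.5, 0, 0, 0, -2.5, 0, 0, 0, -1.5, -7, 0, 0, 0, -7, 0, 0, 0, -7, 0, 0, 0, -7, 0, 0, 0, -7, 0, 0, 0, -7, 0, 0, 0, -7, 0, 0, 0, -7, 0, 0, 0, -7, 0, 0, 0, -7])

```text
time: 10.52
ee_pos: [0.4128, -0.4041, 0.25]
eef_rot: [0.812, 0.584, -0.0, -0.001]
ft_force: [-0.6, 0.3, -0.7]
width: 0.0156
grip_force: 60.0
```

>>> arm_command(moves=[0, 0, 0, -7, 0, 0, 0, -7, 0, 0, 0, -7, 0, 0, 0, -2.9, 0, 0, 0, 0])

```text
time: 10.93
ee_pos: [0.4128, -0.4042, 0.2502]
eef_rot: [0.674, 0.738, -0.0, -0.001]
ft_force: [-0.2, -0.4, -0.4]
width: 0.0153
grip_force: 60.0
```

```bash
python3 -c "
from h import *
delta(.675,-.0156,.1869,5.1)"
```

```text
t 10.93 tcp [ 0.4128 -0.4042  0.2502] y-az 5.19 tilt 179.9 shift cm [36.32 29.64  6.33] turn 0.09 F [-0.2 -0.4 -0.4] w 0.0153 g 60.0
```

>>> arm_command(moves=[3, 2.5, 0, 0, 3, 2.5, 0, 0, 3, 2.5, 0, 0, 3, 2.5, 0, 0, 3, 2.5, 0, 0, 3, 2.5, 0, 0, 3, 2.5, 0, 0, 3, 2.5, 0, 0, 3, 2.5, 0, 0, 3, 2.4, 0, 0, 3, 2.4, 0, 0, 3, 2.3, 0, 0])

```text
time: 11.93
ee_pos: [0.6768, -0.0179, 0.2503]
eef_rot: [0.676, 0.737, -0.0, -0.001]
ft_force: [0.5, -0.7, -0.5]
width: 0.0156
grip_force: 60.0
```

>>> arm_command(moves=[0, 0, 2, 0, 0, 0, 2, 0, 0, 0, 2, 0, 0, 0, 2, 0, 0, 0, 1.5, 0, 0, 0, 0, 0, 0, 0, 0, 0])

```text
time: 12.52
ee_pos: [0.6756, -0.0198, 0.1553]
eef_rot: [0.676, 0.737, -0.001, -0.001]
ft_force: [0.2, 1.3, 0.4]
width: 0.0153
grip_force: 60.0
```

```bash
python3 - <<'E'
from h import *
delta(.675,-.0156,.1215,5.1)
im=r.camera("scene")[:,:,::-1]; a=cv2.resize(im[200:384,150:400],None,fx=2,fy=2); 
I=r.camera_info("wrist"); w=r.camera("wrist")[:,:,::-1]; np.save("w4.npy",np.r_[I["origin"],I["attitude"]]);cv2.imwrite("pics/w4raw.png",w)
H=cv2.cvtColor(w,cv2.COLOR_BGR2HSV).astype(int); m=(H[...,0]>110)&(H[...,0]<130)&(H[...,1]>150)&(H[...,2]>50)
P=cast(I,blob(m),.026); print(rect(P))
c=np.zeros((600,512,3),np.uint8); c[:368,:500]=a; c[370:]=w[:230]; cv2.imwrite("pics/s4.png",c)
E
```

```text
t 12.52 tcp [ 0.6756 -0.0198  0.1553] y-az 4.96 tilt 179.9 shift cm [ 0.42 -0.01  3.38] turn -0.14 F [0.2 1.3 0.4] w 0.0153 g 60.0Traceback (most recent call last):
  File "<stdin>", line 6, in <module>
  File "h.py", line 12, in blob
    i=min(k,key=lambda i:np.hypot(*(c[i]-near))) if near is not None else max(k,key=lambda i:st[i,4])
                                                                          ~~~^^^^^^^^^^^^^^^^^^^^^^^^
ValueError: max() iterable argument is empty
```

```bash
python3 - <<'E'
from h import *
a=cv2.resize(r.camera("scene")[200:384,150:400,::-1],None,fx=2,fy=2); t=r.camera("top")[:,:,::-1]; cv2.imwrite("pics/t4raw.png",t)
c=np.zeros((600,760,3),np.uint8); c[:368,:500]=a; c[370:570,:300]=cv2.resize(t[90:190,110:260],None,fx=2,fy=2); c[370:600,310:]=cv2.imread("pics/w4raw.png")[:230,:450]; cv2.imwrite("pics/s4.png",c)
E
```

```text
(no output)
```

View pics/s4.png

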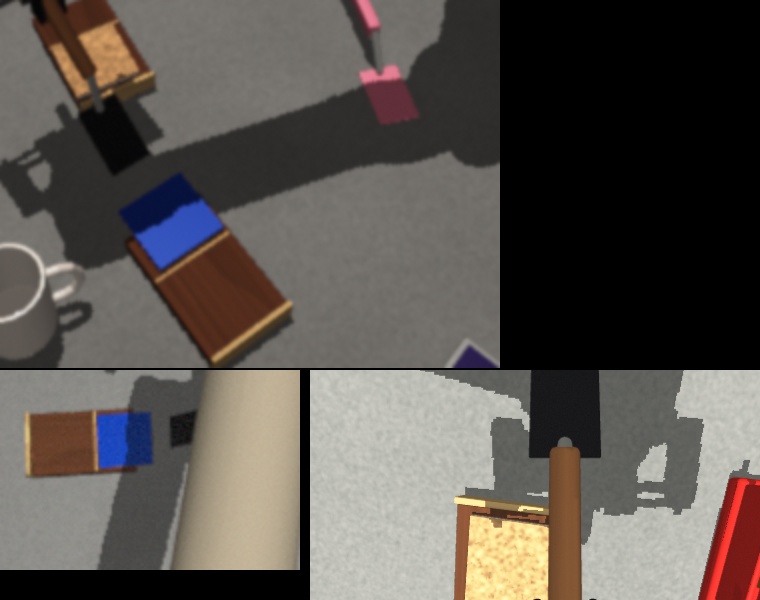

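The scene view shows the blade (tip edge (115,172)–(150,152)) in front of the coaster's overhanging edge (120,212)–(180,175). The spatula passes high over the finished coaster. I'll check the lateral alignment with numbers.

```bash
python3 - <<'E'
from h import *
t=cv2.imread("pics/t4raw.png"); I=r.camera_info("top"); g=t.max(2).astype(int)
e=np.array([.089,-.996]); n=np.array([.996,.089]); C=np.array([.655,.2065])
m=np.zeros(g.shape,bool); m[105:135,190:207]=g[105:135,190:207]<45
P=blob(m); print("px",P.min(0),P.max(0)); 
for z in(.038,):
    W=cast(I,P,z)-C; print("top: along",np.round([(W@e).min(),(W@e).max()],4),"lat",np.round([(W@n).min(),(W@n).max()],4))
S=r.camera_info("scene"); W=cast(S,np.array([[115,172],[150,152]])/2+[150,200],.040)-C
print("scene tip corners along",np.round(W@e,4),"lat",np.round(W@n,4))
s=r.read_state(); T=s["ee_pos"][:2]-C; print("tcp along",T@e,"lat",T@n)
E
```

```text
px [195 111] [206 128]
top: along [0.0729 0.109 ] lat [-0.02    0.0326]
scene tip corners along [0.076  0.0744] lat [ 0.022  -0.0238]
tcp along 0.2275525918636078 lat 0.0016860405289856632
```

>>> arm_command(moves=[0, 0, 1, 0, 0, 0, 1, 0, 0, 0, 0.8, 0, 0, 0, 0.5, 0, 0, 0, 0.2, 0, 0, 0, 0, 0, 0, 0, 0, 0])

```text
time: 13.3
ee_pos: [0.6763, -0.0199, 0.1216]
eef_rot: [0.675, 0.738, 0.0, 0.0]
ft_force: [-0.2, 0.5, -1.1]
width: 0.0159
grip_force: 60.0
```

>>> arm_command(moves=[0.8, 0, 0, 0, 0.8, 0, 0, 0, 0.8, 0, 0, 0, 0.8, 0, 0, 0, 0.6, 0, 0, 0, 0.4, 0, 0, 0, 0.4, 0, 0, 0, 0.3, 0, 0, 0, 0, 0, 0, 0])

```text
time: 14.05
ee_pos: [0.6719, 0.0297, 0.1215]
eef_rot: [0.675, 0.738, 0.0, -0.0]
ft_force: [-0.7, -0.1, -0.8]
width: 0.0155
grip_force: 60.0
```

```bash
python3 - <<'E'
from h import *
s=r.read_state(); C=np.array([.655,.2065]);e=np.array([.089,-.996]); n=np.array([.996,.089]); T=s["ee_pos"][:2]-C
print("tip along",T@e-.153,"lat",T@n); delta(.675,-.0156,.1215,5.1)
a=cv2.resize(r.camera("scene")[230:384,180:330,::-1],None,fx=3.5,fy=3.5); cv2.imwrite("pics/s5.png",a)
E
```

```text
tip along 0.024609478705507476 lat 0.0011208454189913094
t 14.05 tcp [0.6719 0.0297 0.1215] y-az 5.08 tilt 180.0 shift cm [-4.54 -0.09  0.  ] turn -0.02 F [-0.7 -0.1 -0.8] w 0.0155 g 60.0
```

View pics/s5.png

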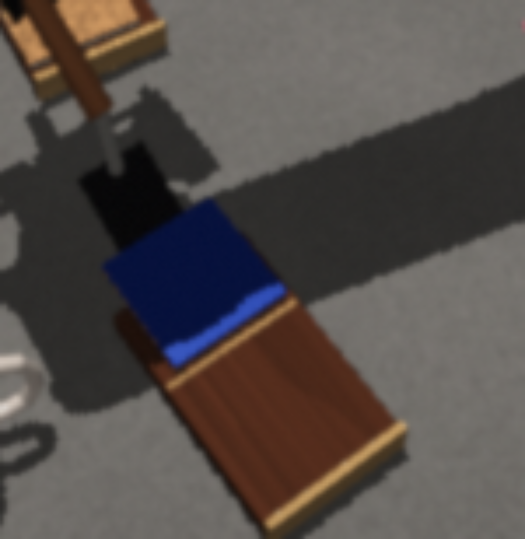

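The blade sits about 17 mm under the overhang and is laterally centred (edge at crop (115,265)–(210,200)). Starting the lift.

>>> arm_command(moves=[0, 0, -0.4, 0, 0, 0, -0.4, 0, 0, 0, -0.4, 0, 0.1, 0, -0.4, 0, 0.1, 0, -0.4, 0, 0.1, 0, -0.4, 0, 0.1, 0, -0.4, 0, 0.2, 0, -0.4, 0, 0.2, 0, -0.4, 0, 0.2, 0, -0.4, 0, 0, 0, 0, 0, 0, 0, 0, 0])

```text
time: 15.1
ee_pos: [0.6712, 0.0392, 0.1617]
eef_rot: [0.675, 0.738, 0.0, 0.0]
ft_force: [-0.5, -0.4, -1.9]
width: 0.0154
grip_force: 60.0
```

```bash
python3 - <<'E'
from h import *
delta(.675,-.0156,.1215,5.1)
a=cv2.resize(r.camera("scene")[230:384,180:330,::-1],None,fx=3.5,fy=3.5); cv2.imwrite("pics/s6.png",a)
E
```

```text
t 15.1 tcp [0.6712 0.0392 0.1617] y-az 5.07 tilt 180.0 shift cm [-5.49 -0.1   4.02] turn -0.03 F [-0.5 -0.4 -1.9] w 0.0154 g 60.0
```

View pics/s6.png

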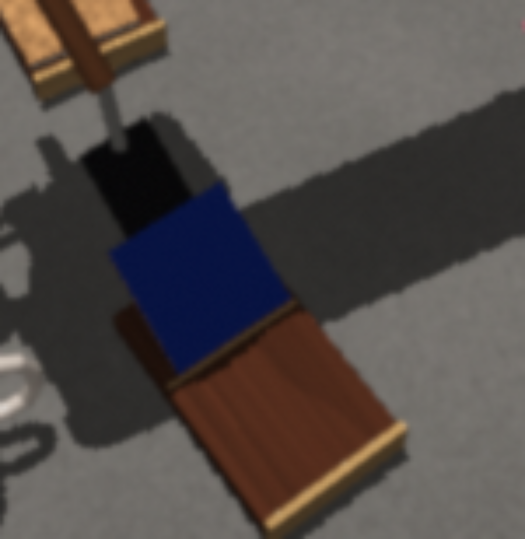

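The coaster is on the blade at about 27°, pivoting near the pale line (crop (170,380)–(290,300)). Continuing the arc.

>>> arm_command(moves=[0.2, 0, -0.5, 0, 0.3, 0, -0.5, 0, 0.3, 0, -0.4, 0, 0.3, 0, -0.4, 0, 0.3, 0, -0.3, 0, 0.3, 0, -0.3, 0, 0.4, 0, -0.2, 0, 0.4, 0, -0.2, 0, 0, 0, 0, 0, 0, 0, 0, 0])

```text
time: 15.98
ee_pos: [0.6689, 0.0642, 0.1895]
eef_rot: [0.675, 0.738, 0.0, -0.0]
ft_force: [0.1, -0.6, -1.9]
width: 0.0155
grip_force: 60.0
```

```bash
cat > chk.py <<'E'
from h import *
import sys
delta(.675,-.0156,.1215,5.1); im=r.camera("scene")[:,:,::-1]; cv2.imwrite(f"pics/{sys.argv[1]}.png",cv2.resize(im[230:384,180:330],None,fx=3.5,fy=3.5)); I=r.camera_info("scene")
H=cv2.cvtColor(im,cv2.COLOR_BGR2HSV).astype(int); h,s,v=H[...,0],H[...,1],H[...,2]
m=(h>110)&(h<130)&(s>150)&(v>40); m[:270]=0; m[:,330:]=0
print("blue px",m.sum())
if m.sum()>30:
    P=blob(m); c=cv2.boxPoints(cv2.minAreaRect(P.astype(np.float32))); print("box",np.round(c).tolist())
cork=(h>8)&(h<25)&(s>70)&(v>150); cork[:260]=0; cork[:,330:]=0
if cork.sum()>200:
    P=blob(cork); W=cast(I,P,.026); print("cork",len(P),rect(W),"board xy mm",)
    L=np.array([.655,.2065]); print("hull ctr",W.mean(0), "rel start along/lat", (W.mean(0)-L)@np.array([.089,-.996]),(W.mean(0)-L)@np.array([.996,.089]))
E
python3 chk.py s7
```

```text
t 15.98 tcp [0.6689 0.0642 0.1895] y-az 5.08 tilt 180.0 shift cm [-8.  -0.1  6.8] turn -0.02 F [ 0.1 -0.6 -1.9] w 0.0155 g 60.0
blue px 1248
box [[214.0, 310.0], [251.0, 286.0], [269.0, 314.0], [232.0, 337.0]]
```

```bash
cat >> h.py <<'E'
def side(info,uv): # ray meets the vertical plane lat=0 through the coaster -> (along, z) m
    d=np.array([(uv[0]-info["cx"])/info["fx"],-(uv[1]-info["cy"])/info["fy"],-1.]); d=R.from_quat(info["attitude"]).apply(d); o=info["origin"]
    n=np.array([.996,.089,0]); C=np.array([.655,.2065,0]); t=(C-o)@n/(d@n); p=o+t*d; return np.round([(p-C)@np.array([.089,-.996,0]),p[2]],4)
E
python3 - <<'E'
from h import *
I=r.camera_info("scene"); print(side(I,(232.5,298)),side(I,(250.5,325.5)))
print("s6",side(I,((115+220)/7+180,(255+183)/7+230)),side(I,((180+295)/7+180,(372+300)/7+230)))
E
```

```text
[0.0074 0.0623] [-0.0577  0.0415]
s6 [0.0254 0.0597] [-0.0475  0.0224]
```

```bash
cat > q.py <<'E'
from h import *
import sys
im=cv2.imread(f"pics/{sys.argv[1]}.png"); I=r.camera_info("scene")
H=cv2.cvtColor(im,cv2.COLOR_BGR2HSV).astype(int); m=((H[...,0]>105)&(H[...,0]<135)&(H[...,1]>120)&(H[...,2]>25)).astype(np.uint8); m[:,400:]=0
c=max(cv2.findContours(m,0,2)[0],key=cv2.contourArea); c=cv2.convexHull(c); 
for k in (8,12,18,25,35):
    a=cv2.approxPolyDP(c,k,True)[:,0]
    if len(a)<=4: break
a=a/3.5+[180,230]; print(np.round(a,1).tolist())
for i in range(len(a)): print(np.round((a[i]+a[i-1])/2,1),side(I,(a[i]+a[i-1])/2))
E
python3 q.py s6; python3 q.py s7
```

```text
[[242.9, 282.3], [262.6, 314.9], [230.3, 336.3], [211.4, 301.7]]
[227.1 292. ] [0.0284 0.058 ]
[252.7 298.6] [-0.0685  0.1697]
[246.4 325.6] [-0.042   0.0152]
[220.9 319. ] [ 0.0769 -0.1447]
[[251.7, 286.9], [263.4, 317.4], [233.1, 338.0], [219.7, 307.1]]
[235.7 297. ] [-0.0064  0.0864]
[257.6 302.1] [-0.0839  0.1789]
[248.3 327.7] [-0.0489  0.0166]
[226.4 322.6] [ 0.0487 -0.1186]
```

The coaster is at about 58° with its lower edge holding at the pivot. Pushing it over the top.

>>> arm_command(moves=[0.4, 0, -0.2, 0, 0.4, 0, -0.2, 0, 0.4, 0, -0.2, 0, 0.4, 0, -0.1, 0, 0.4, 0, -0.1, 0, 0.4, 0, 0, 0, 0.4, 0, 0, 0, 0.4, 0, 0, 0, 0, 0, 0, 0, 0, 0, 0, 0])

```text
time: 16.87
ee_pos: [0.666, 0.096, 0.1974]
eef_rot: [0.675, 0.738, -0.0, -0.0]
ft_force: [-0.3, -0.2, -0.9]
width: 0.0151
grip_force: 60.0
```

```bash
python3 chk.py s8; python3 q.py s8
```

```text
t 16.87 tcp [0.666  0.096  0.1974] y-az 5.07 tilt 180.0 shift cm [-11.19  -0.09   7.59] turn -0.03 F [-0.3 -0.2 -0.9] w 0.0151 g 60.0
blue px 316
box [[229.0, 332.0], [268.0, 306.0], [272.0, 312.0], [233.0, 338.0]]
[[269.1, 306.0], [263.4, 318.9], [232.6, 338.6], [236.9, 326.3]]
[253.  316.1] [-0.0679  0.099 ]
[266.3 312.4] [-0.1105  0.1804]
[248.  328.7] [-0.0476  0.0097]
[234.7 332.4] [ 0.0119 -0.1101]
```

>>> arm_command(moves=[0, 0, 0, 0, 0, 0, 0, 0, 0, 0, 0, 0, 0, 0, 0, 0])

```text
time: 17.25
ee_pos: [0.6661, 0.0954, 0.1975]
eef_rot: [0.675, 0.737, -0.0, 0.0]
ft_force: [-0.1, 0.5, -1.5]
width: 0.0155
grip_force: 60.0
```

```bash
python3 chk.py s9; python3 q.py s9
```

```text
t 17.25 tcp [0.6661 0.0954 0.1975] y-az 5.03 tilt 180.0 shift cm [-11.14  -0.08   7.6 ] turn -0.07 F [-0.1  0.5 -1.5] w 0.0155 g 60.0
blue px 0
cork 459 (array([645.6, 328.6]), array([83. , 30.8]), 7.5) board xy mm
hull ctr [0.64243409 0.33069607] rel start along/lat -0.12481765469949857 -0.0014621910165167414Traceback (most recent call last):
  File "q.py", line 5, in <module>
    c=max(cv2.findContours(m,0,2)[0],key=cv2.contourArea); c=cv2.convexHull(c);
ValueError: max() iterable argument is empty
```

The coaster has flipped: no blue is visible and there is cork on the −x half. I'll back off and measure with an unobstructed view.

>>> arm_command(moves=[-0.8, 0, -0.5, 0, -1.2, 0, -0.5, 0, -1.5, 0, -0.5, 0, -1.5, 0, 0, 0, -2, 0, 0, 0, -2, -2, 0, 0, 0, -3.5, 0, 0, 0, -3.5, 0, 0, 0, -3.5, 0, 0, 0, -3.5, 0, 0, 0, -3.5, 0, 0, 0, 0, 0, 0])

```text
time: 18.3
ee_pos: [0.4744, -0.014, 0.2123]
eef_rot: [0.677, 0.736, -0.0, -0.001]
ft_force: [1.2, -0.3, -1.0]
width: 0.0151
grip_force: 60.0
```

```bash
python3 - <<'E'
from h import *
delta(.48,.0,.1175,5.1); O=np.array([.655,.2065])
for n in("scene","top"):
    im=r.camera(n)[:,:,::-1]; cv2.imwrite(f"pics/f_{n}.png",im); I=r.camera_info(n); H=cv2.cvtColor(im,cv2.COLOR_BGR2HSV).astype(int); h,s,v=H[...,0],H[...,1],H[...,2]
    m=(h>8)&(h<25)&(s>60)&(v>120)
    W=cast(I,blob(m,np.array((265,345) if n=="scene" else (148,126)),100),.026); print(n,len(W),rect(W)); c=np.array(rect(W)[0])/1000-O; print("along",c@[.089,-.996],"lat",c@[.996,.089])
E
```

```text
t 18.3 tcp [ 0.4744 -0.014   0.2123] y-az 4.85 tilt 179.8 shift cm [1.33 0.7  9.48] turn -0.25 F [ 1.2 -0.3 -1. ] w 0.0151 g 60.0
scene 1692 (array([652.3, 299.3]), array([93.8, 89.6]), 4.8)
along -0.09266910000000002 lat 0.005569999999999966
top 772 (array([648.3, 304. ]), array([90.2, 88.8]), 5.8)
along -0.09770630000000001 lat 0.002004299999999961
```

The coaster lies at about x −46…−50 mm and y ≈ 0–5 mm in the board frame, cork up. Now laying the spatula down on the free desk at x≈0.47.

>>> arm_command(moves=[0, 0, 2, 0, 0, 0, 2, 0, 0, 0, 2, 0, 0, 0, 2, 0, 0, 0, 1, 0, 0, 0, 0.4, 0, 0, 0, 0.2, 0, 0, 0, 0, 0])

```text
time: 19.07
ee_pos: [0.4804, -0.0115, 0.117]
eef_rot: [0.675, 0.737, 0.0, 0.0]
ft_force: [-0.7, 0.5, -0.7]
width: 0.0154
grip_force: 60.0
```

>>> arm_command(moves=[0, 0, 0, 0, 0, 0, 0, 0, -0.4, 0, 0.8, 0, -0.4, 0, 0.8, 0, -0.4, 0, 0.8, 0, -0.4, 0, 0.8, 0, -0.4, 0, 0.8, 0, -0.4, 0, 0.8, 0, -0.4, 0, 0.8, 0, -0.4, 0, 0.8, 0, -0.2, 0, 0.8, 0, -0.2, 0, 0.7, 0], squeeze=3)

```text
time: 20.07
ee_pos: [0.4827, -0.0474, 0.0366]
eef_rot: [0.675, 0.737, -0.0, -0.0]
ft_force: [-1.0, 0.8, -0.2]
width: 0.0158
grip_force: 3.0
```

>>> arm_command(moves=[0, 0, 0.4, 0, 0, 0, 0.3, 0, 0, 0, 0, 0, 0, 0, 0, 0])

```text
time: 20.4
ee_pos: [0.4829, -0.0468, 0.0306]
eef_rot: [0.675, 0.738, 0.0, -0.0]
ft_force: [-0.8, 0.3, -0.7]
width: 0.0159
grip_force: 3.0
```

>>> arm_command(moves=[0, 0, 0.2, 0, 0, 0, 0.2, 0, 0, 0, 0, 0])

```text
time: 20.65
ee_pos: [0.4832, -0.0469, 0.0266]
eef_rot: [0.675, 0.738, 0.0, 0.0]
ft_force: [-0.1, -0.9, -0.8]
width: 0.0159
grip_force: 3.0
```

>>> arm_command(moves=[0, 0, 0, 0, 0, 0, 0, 0, 0, 0, 0, 0, 0, 0, 0, 0, 0, 0, 0, 0, 0, 0, 0, 0, 0, 0, -1, 0, 0, 0, -2, 0, 0, 0, -3, 0, 0, 0, -3, 0, 0, 0, -3, 0, 0, 0, -3, 0], fingers=70)

```text
time: 21.65
ee_pos: [0.4826, -0.0473, 0.1788]
eef_rot: [0.675, 0.737, 0.0, 0.0]
ft_force: [-0.3, 0.4, -0.5]
width: 0.0606
grip_force: 0.0
```

>>> arm_command(moves=[-3, -2, 0, 0, -3, -2, 0, 0, -3, -2, 0, 0, -3, -2, 0, 0, -3, -2, 0, 0, -3, 0, 0, 0, 0, 0, 0, 0, 0, 0, 0, 0])

```text
time: 22.32
ee_pos: [0.3987, -0.2365, 0.1772]
eef_rot: [0.677, 0.736, 0.0, 0.0]
ft_force: [0.6, 1.1, -1.2]
width: 0.0609
grip_force: 0.0
```

```bash
python3 - <<'E'
from h import *
delta(.48,.0,.1175,5.1)
c=np.zeros((600,512,3),np.uint8); c[:384]=r.camera("scene")[:,:,::-1]; c[390:590,:400]=cv2.resize(r.camera("top")[90:190,100:300,::-1],None,fx=2,fy=2); cv2.imwrite("pics/end.png",c)
E
```

```text
t 22.32 tcp [ 0.3987 -0.2365  0.1772] y-az 4.84 tilt 180.0 shift cm [22.88 10.09  5.98] turn -0.26 F [ 0.6  1.1 -1.2] w 0.0609 g 0.0
```

View pics/end.png

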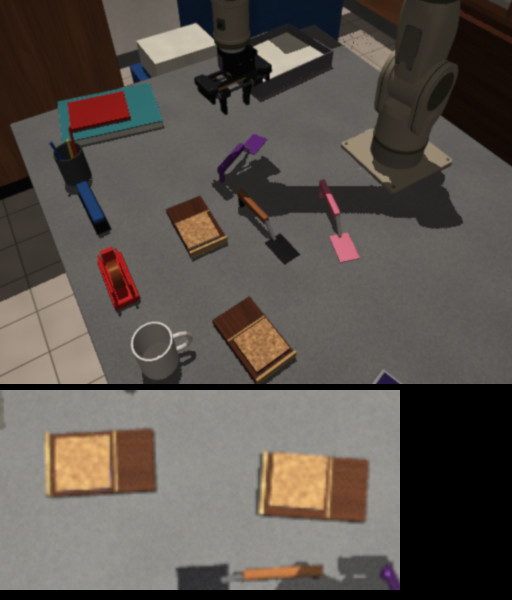

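The coaster lies flat, cork up, on the left half of its board (scene (260,342)). The spatula lies level on the desk at (268,228), and nothing touches the gripper. Handing in.

```bash
python3 -c "
from bench import r
print(r.close_job())"
```

```text
the job is handed in; nothing more can be done
None
```

The job is handed in at about 22 s, but no verdict came back: the blue coaster lies flat, cork up, about 46–50 mm into the empty half of its board, the spatula is level on the desk, and the other coaster looks undisturbed. The moves allow no tilt of the tool, so I tipped the coaster with the blade pitched about 29° in the grip, not rolled by a wrist turn as the task describes.

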